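# Lock the cabinet's top panel with the key driver

### The arm

A 6-joint arm with a two-finger parallel gripper is mounted at the origin on the work surface. World frame = base frame: x ahead of the robot, y to its left, z up, the work surface at z = 0. Lengths are in m, angles in degrees, forces in N, time in s.
With the tool pointing down it reaches from about 0.3 to 0.75 m from the base axis. Payload 8.5 kg.
Tool frame: the origin (TCP) lies midway between the tips of the shut fingers; the grasp point (between the pads) lies 19 mm behind it (env.grasp_offset is the distance from the TCP to the grasp point, in m); z points along the fingers, y is the line along which they close (so a half turn about z gives the same grasp; the last joint's range is limited). The gripper opens to 85 mm and grips with 20 to 120 N. Pads are 22 mm wide; open, the fingers measure 114 mm over their backs; the gripper's body (76 mm by 85 mm) begins 54 mm behind the grasp point. The pads swing forward as they close: fully open they stand 13 mm farther back than shut.
Start: joints at [64.326, 21.807, 74.336, -0, 83.858, -12.336], TCP at [0.127, 0.535, 0.231] pointing down, gripper open.
Joint ranges: [-178.18, 178.18], [-50.72, 133.34], [12.68, 142.11], [-81.47, 261.47], [9.98, 163.14], [-165.26, 165.26]. Speed limits (degrees/s): [136.94, 136.94, 180, 180, 180, 180].

### API

Orientations are given as a 3x3 rotation matrix whose columns are the frame's x, y, z axes.
In Python, from rig import env gives the robot as it stands.
- The arm moves only by the tool servo_tool, never from a script. Its argument "deltas" is text: rows parted by semicolons, each of 7 numbers parted by spaces: the opening, from 0 (shut) to 1 (fully open), then the shift along the tool's x, y, z in mm, then the turn, a rotation vector about the tool's x, y, z in rad. A call has 1 to 8 rows; each row shifts and turns the commanded pose from where the row before left it, along the tool's axes as they then stand; what a row does not reach is not made up. A row lasts 1/12 s, in which the tool goes at most 41.7 mm and 7.16 degrees, less where a joint would pass 70% of its speed; a pose out of reach is approached as far as the arm can. A call is refused whole if a number of a shift passes 41.7 or a number of a turn 0.125, either way. A call with a gripper value outside its range is refused whole. The fingers move at their own pace and stop on an object; "newtons" is the grip in N (left out, the last holds). Time passes only in rows, so rows that do not move let the fingers close. It gives the time, the measured TCP pose, the force, the opening and the grip force at its end, in the units of the state.
- env.observe(): the state, without advancing time (a new reading comes with each control period).
- env.get_image(name): name is "scene" or "top"; returns a dict with "img" (480x640x3 uint8, red, green, blue), "depth" (480x640 float32, m along the optical axis (not along the pixel's ray), 0 where there is no reading), "camera_matrix" (3x3 intrinsics, pixels), "D" ([k1, k2, p1, p2, k3] as OpenCV has them; the pictures are not rectified), "world_to_cam" (4x4, takes a point from world to camera coordinates). Camera axes: x right, y down, z forward; pixel columns grow to the right and rows downward; lengths in m; the calibration is good to about 2 mm. A picture is of the moment at which its call begins.
- env.close_job(): hands the job in; it is judged then, once.
Trained networks look in a picture, given as the dict that the camera call returned (one of the last four; its "shot" number tells which), for a name from the list of things; names that differ only in an ending like _2 or _b are one class to them, and where a whole thing is asked for, a point or a joint stands for the part that bears it (a point fixed in the world has none). Each returns a list of dicts, best first, with "conf" (0 to 1); they miss things now and then, are a little off and sometimes report something else, mostly with a low value. They report only what shows in the picture. A call takes as long as a camera call. They do not tell look-alikes from the thing itself.
- env.spot_in(name, picture): "bbox" ([centre column, centre row, width, height] in pixels, round what is visible of it).
- env.spot_point(name, picture): "uv" ([column, row] in pixels: a listed point, or the origin of a listed thing).
The state is a dict: "time_s": time; "q": joint angles; "qvel": joint speeds; "joint_efforts": joint torques, N m; "position": TCP position; "tool_rot": TCP orientation; "ft_force": force on the tool from outside, world axes, zero at the start; "wrist_torque": the same for the moment, N m; "grip_width": finger opening in m; "gripper_force": force on a finger pad.
Only numpy, scipy, OpenCV 4.12 (cv2) and the standard library are available. Lean on these libraries where they do the work, as an engineer would, in place of code of your own. Each camera call takes 0.05 s, during which the arm holds its last target. There are 200 camera calls.

### The job

The panel on top of the small cabinet is held by two slotted captive screws, and both are loose: move the wooden phone stand out of the way, and with the key driver from its wooden stand turn both screws clockwise until they are fully home. Then hang the key back upright in its stand. Leave the phone stand upright on top of the cabinet, and leave everything else where it is.

Things in the scene. Friction and masses are not known exactly. Their poses are not given: they have to be found in the camera images.
- cabinet: Fixed white cabinet, 170 (x) x 300 (y) x 130 mm high, clear sliding doors in its front (-x). Origin: centre of the underside; +y is its left seen from the robot; yaw varies by 0.2 rad. The flat top has two round pockets 34 mm across, at x = -45, y = +85 and -85 mm in its frame, each with a captive steel screw head.
- screw_left_top (a point): Centre of the top of the left screw head, 129 mm above the desk, 1 mm below the cabinet top. Head 30 mm across, one straight slot right across it, 8 mm wide, 10 deep, along this point's x axis, which turns with the screw.
- screw_right_top (a point): The same for the right screw head.
- screw_left (a joint): Turn of the left screw, rad. It grows clockwise seen from above. At 0 its slot runs along the cabinet's x (front to back); fully home is its stop at 1.571, slot along the cabinet's y (parallel to the front). Starts 0 to 0.45. Friction torque about 0.1 N m; it stays where it is left.
- screw_right (a joint): The same for the right screw.
- key: Loose key driver, 98 mm tall, 120 g, upright. Origin: centre of the blade's bottom edge, z up. Steel blade 20 (x) x 4 (y) mm, 14 tall, bottom edge rounded; shank 10 across, z = 14 to 52; round flange 38 across, z = 52 to 56; flat black grip 36 (x) x 14 (y) mm, z = 56 to 98, its wide faces parallel to the blade. It hangs by the flange in the key stand, its yaw within 0.6 rad of the stand's.
- key_stand_top (a point): Point level with the top of the fixed wooden key stand, where the key's axis hangs. Stand 60 (x) x 64 (y) x 56 mm high, notch 26 mm wide (y) down to the desk, open to -x, ending 13 mm past this point in +x. Hung, the key's flange lies on the top, its blade's bottom 52 mm below this point. It is on the left or right of the desk, the dispenser on the other side.
- phone_stand: Loose solid wooden wave, 120 (x) x 60 (y) mm flat underside (its origin is the centre), 110 to 230 g. 16 to 52 mm high: low half at -x, high half at +x; flat upright long sides, at least 15 mm high all along. On the cabinet top over the left or right screw, yaw within 0.25 rad of the cabinet's; it slides when pushed.
- tin: Bystander: low round steel tin, 44 mm across, 26 mm high, on the cabinet top behind the other screw, 45 mm or so from that screw's axis. Origin: centre of the underside.
- mug: Bystander: yellow ceramic mug, 80 mm across, 90 mm long, lying on its side on the desk, steadied by its handle. Origin: on the desk below its middle.
- dispenser: Bystander: push-button toothpick dispenser, clear plastic, 46 mm across, 74 mm high. Origin: centre of the underside.
- headphone_stand: Bystander: black steel headphone stand, 110 mm round foot, thin post, cross arm 90 mm long along its y, 269 mm high. Origin: centre of the underside.
- mouse: Bystander: round grey computer mouse, 68 mm across, 36 mm high. Origin: centre of the underside.
- eraser: Bystander: white eraser, 55 x 24 x 14 mm. Origin: centre of the underside.
Not all that is in view belongs to the job. Leave any blue or turquoise look-alike of the key alone.

How it is judged (in metres and radians):
On the way, in this order (a step that is already met when the one before it is completed fails the run):
1. one of the screws is fully home, turned with the key, whose blade is still in its slot (((value of joint screw_left above 1.42 rad and distance between key and screw_left_top below 0.022 m) or (value of joint screw_right above 1.42 rad and distance between key and screw_right_top below 0.022 m))), for 0.1 s.
2. both screws are fully home, the key's blade still in the second one's slot (value of joint each of screw_left, screw_right above 1.42 rad and (distance between key and screw_left_top below 0.022 m or distance between key and screw_right_top below 0.022 m)), for 0.1 s.
At the end, for the whole second after the job is handed in: Both screws are turned clockwise to 1.42 rad or more (stop at 1.571); the key hangs in its stand, upright within 0.12 rad, within 15 mm of the notch's point and its blade's bottom 47 to 56 mm below it; the phone stand stands flat on the cabinet top (tilt under 0.1 rad); both are at rest (value of joint each of screw_left, screw_right above 1.42 rad and horizontal distance between key and key_stand_top below 0.015 m and z of key in the frame of key_stand_top between -0.056 and -0.047 m and angle between key's own z axis and vertical below 0.12 rad and linear speed of each of key, phone_stand below 0.02 m/s and angle between phone_stand's own z axis and vertical below 0.1 rad and z of phone_stand in the frame of cabinet between 0.125 and 0.136 m); the robot touches nothing.
It fails at once if the phone stand is tipped over or drops off the cabinet (angle between phone_stand's own z axis and vertical above 0.6 rad or z of phone_stand in the frame of cabinet below 0.1 m).
It fails at once if another thing is moved more than 30 mm (distance of any of tin, mug, dispenser, headphone_stand, mouse, eraser from where it was at the start of the episode above 0.03 m).
It also fails if it takes over 72 s, if anything falls off the work surface, if the arm or the gripper's body presses on something with over 40 N, if the wrist force passes 120 N, or if a joint passes its speed limit or range.

## Working session

There is one attempt and no reset: what is moved stays moved. The work goes in short steps, Python scripts to look and compute and a tool call to move; the robot and the scene stay as the last step left them, time stands still between calls to the robot, and variables do not carry over. Pictures are saved under pics/ and viewed, at most 10 in all, crops included, and the job is handed in when it is done.

Besides the shell and the picture viewer there is one more tool, called after "Request:" as name(argument=value, ...) on one line, values as JSON. servo_tool: Moves the arm, as the interface text tells. Its arguments: {"type":"object","properties":{"deltas":{"type":"string"},"newtons":{"type":"number"}},"required":["deltas"]}

```bash
mkdir -p pics; ls; cat > h.py <<'E'
import numpy as np, cv2
from rig import env
def ray(p,uv,z=None,depth=None):
    K=np.array(p["camera_matrix"]);D=np.array(p["D"]);T=np.linalg.inv(np.array(p["world_to_cam"]))
    n=cv2.undistortPoints(np.array([[uv]],float),K,D)[0,0]
    d=T[:3,:3]@np.array([n[0],n[1],1]);c=T[:3,3]
    t=depth if depth is not None else (z-c[2])/d[2]
    return c+t*d
def proj(p,X):
    W=np.array(p["world_to_cam"]);r,_=cv2.Rodrigues(W[:3,:3])
    return cv2.projectPoints(np.array(X,float).reshape(-1,3),r,W[:3,3],np.array(p["camera_matrix"]),np.array(p["D"]))[0][:,0]
def cloud(p):
    v,u=np.mgrid[0:480,0:640];K=np.array(p["camera_matrix"]);D=np.array(p["D"])
    n=cv2.undistortPoints(np.stack([u,v],-1).reshape(-1,1,2).astype(float),K,D)[:,0]
    d=p["depth"].reshape(-1).astype(float);c=np.c_[n*d[:,None],d]
    T=np.linalg.inv(np.array(p["world_to_cam"]))
    X=c@T[:3,:3].T+T[:3,3];X[d==0]=np.nan
    return X.reshape(480,640,3)
def save(p,f,box=None,s=1):
    im=p["img"][...,::-1]
    if box: im=im[box[1]:box[3],box[0]:box[2]]
    cv2.imwrite("pics/"+f,cv2.resize(im,None,fx=s,fy=s,interpolation=cv2.INTER_CUBIC))
E
python3 - <<'E'
from h import *
np.set_printoptions(precision=4,suppress=True)
for cam in ["top","scene"]:
    p=env.get_image(cam);save(p,cam+"0.png");X=cloud(p)
    print(cam,np.linalg.inv(np.array(p["world_to_cam"]))[:3,3])
    for n,z in [("cabinet",0),("screw_left_top",.129),("screw_right_top",.129),("key",.004),("key_stand_top",.056),("phone_stand",.13),("tin",.13),("mug",0),("dispenser",0),("headphone_stand",0),("mouse",0),("eraser",0)]:
        for r in env.spot_point(n,p)[:2]:
            print(n,round(r["conf"],2),np.round(r["uv"]),ray(p,r["uv"],z))
s=env.observe();print(s["time_s"],s["position"],s["tool_rot"],s["ft_force"],env.grasp_offset)
E
```

```text
pics
top [ 0.2068 -0.0359  1.6443]
cabinet 0.69 [325. 210.] [ 0.5867 -0.0563  0.    ]
screw_left_top 0.59 [286. 214.] [0.5499 0.045  0.129 ]
screw_right_top 0.44 [351. 221.] [ 0.5259 -0.123   0.129 ]
key 0.66 [457. 247.] [ 0.4723 -0.4223  0.004 ]
key 0.6 [426. 256.] [ 0.4498 -0.3333  0.004 ]
key_stand_top 0.72 [429. 255.] [ 0.443  -0.3325  0.056 ]
key_stand_top 0.61 [288. 216.] [0.5613 0.0451 0.056 ]
phone_stand 0.67 [354. 202.] [ 0.5758 -0.1312  0.13  ]
phone_stand 0.39 [286. 195.] [0.6003 0.046  0.13  ]
tin 0.8 [286. 196.] [0.5986 0.0452 0.13  ]
tin 0.5 [174. 198.] [0.6002 0.3374 0.13  ]
mug 0.98 [175. 199.] [0.6293 0.3677 0.    ]
mug 0.75 [319. 214.] [ 0.5773 -0.04    0.    ]
dispenser 0.53 [184. 269.] [0.4289 0.3384 0.    ]
headphone_stand 0.62 [427. 191.] [ 0.635  -0.3493  0.    ]
mouse 0.84 [327. 279.] [ 0.3924 -0.0569  0.    ]
mouse 0.41 [284. 217.] [0.5708 0.057  0.    ]
eraser 0.72 [258. 279.] [0.3968 0.1329 0.    ]
scene [ 1.2403 -0.5588  0.985 ]
cabinet 0.65 [339. 314.] [ 0.5806 -0.0419  0.    ]
screw_left_top 0.67 [366. 244.] [0.5481 0.0498 0.129 ]
key 0.81 [210. 297.] [ 0.3778 -0.24    0.004 ]
key 0.74 [163. 313.] [ 0.3595 -0.3418  0.004 ]
key_stand_top 0.96 [182. 319.] [ 0.4437 -0.3306  0.056 ]
phone_stand 0.94 [302. 288.] [ 0.5736 -0.1284  0.13  ]
tin 0.64 [375. 258.] [0.5918 0.0371 0.13  ]
mug 0.92 [490. 248.] [0.6286 0.3672 0.    ]
dispenser 0.73 [414. 210.] [0.4195 0.3189 0.    ]
headphone_stand 0.9 [224. 408.] [ 0.6328 -0.3491  0.    ]
mouse 0.5 [280. 266.] [ 0.3839 -0.0632 -0.    ]
mouse 0.43 [298. 290.] [ 0.4703 -0.0717  0.    ]
eraser 0.58 [417. 210.] [0.4233 0.3235 0.    ]
eraser 0.43 [353. 233.] [0.3932 0.1413 0.    ]
1.3 [0.1269 0.5352 0.2313] [[-0.973   0.2307  0.    ]
 [ 0.2307  0.973   0.    ]
 [-0.      0.     -1.    ]] [ 0.2906 -0.6753 -0.0312] 0.0187
```

```bash
python3 - <<'E'
import cv2
a=cv2.imread("pics/top0.png");cv2.imwrite("pics/t1.png",cv2.resize(a[150:320,230:500],None,fx=2.9,fy=2.9,interpolation=cv2.INTER_CUBIC))
E
```

```text
(no output)
```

View pics/t1.png

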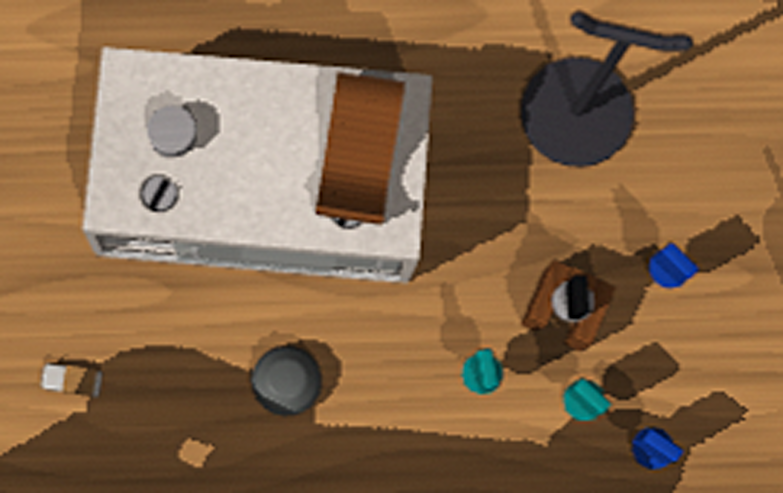

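View pics/scene0.png

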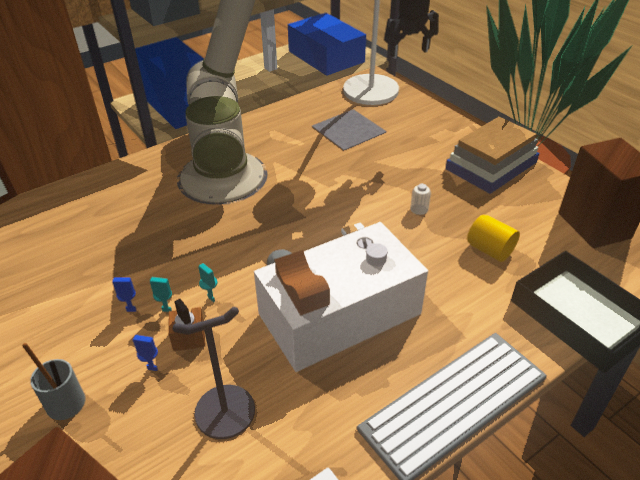

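The top crop shows the left screw at (160,193), the tin behind it, the phone stand over the right screw, and the black key in its stand at (577,297) with teal and blue decoys around it. The scene view agrees.

```bash
cat > m.py <<'E'
from h import *
np.set_printoptions(precision=4,suppress=True)
def rect(P):
    r=cv2.minAreaRect((P[:,:2]*1000).astype(np.float32));return np.array(r[0]),np.array(r[1]),r[2]
def clouds():
    out=[]
    for c in ["top","scene"]:
        p=env.get_image(c);out.append((c,p,cloud(p)))
    return out
E
python3 - <<'E'
from m import *
for c,p,X in clouds():
    img=p["img"].astype(float);Z=X[...,2]
    def sel(x0,x1,y0,y1,z0,z1): return (X[...,0]>x0)&(X[...,0]<x1)&(X[...,1]>y0)&(X[...,1]<y1)&(Z>z0)&(Z<z1)
    print(c)
    m=sel(.4,.75,-.3,.2,.12,.137);print("cab",m.sum(),rect(X[m]),np.median(Z[m]))
    m=sel(.4,.75,-.25,-.03,.142,.2);print("phone",m.sum(),rect(X[m]),Z[m].max())
    m=sel(.4,.75,-.02,.12,.15,.165);print("tin",m.sum(),rect(X[m]),X[m].mean(0))
    m=sel(.36,.52,-.42,-.25,.09,.115)&(img.max(-1)<90);print("key dark",m.sum(),rect(X[m]) if m.sum()>3 else 0,X[m].mean(0))
    q=X[m][:,:2]; w,V=np.linalg.eigh(np.cov(q.T));print(np.sqrt(w),V[:,1])
    m=sel(.36,.52,-.42,-.25,.045,.056+.01);print("stand",m.sum(),rect(X[m]))
    # tall things around
    m=sel(.3,.55,-.5,-.2,.07,.12);n,l,st,ce=cv2.connectedComponentsWithStats(m.astype(np.uint8))
    for i in range(1,n):
        if st[i,4]>5: print("tall",st[i,4],X[l==i].mean(0),img[l==i].mean(0))
E
```

```text
top
cab 5827 (array([579.814 , -40.7857]), array([300.9084, 173.021 ]), 83.3131332397461) 0.12960486662320125
phone 1132 (array([ 572.1335, -129.6269]), array([ 60.033 , 126.8127]), 79.2485122680664) 0.1885933326940159
tin 204 (array([595.1352,  35.3201]), array([40.8512, 42.158 ]), 26.874786376953125) [0.5955 0.036  0.1564]
key dark 86 (array([ 411.9042, -328.6801]), array([103.5611,  15.3328]), 1.6770892143249512) [ 0.4405 -0.3278  0.1004]
[0.0042 0.0233] [-0.9965 -0.0834]
stand 471 (array([ 426.7981, -332.1571]), array([102.7642, 191.3284]), 54.01292037963867)
tall 108 [ 0.4759 -0.417   0.0926] [ 18.963   52.9167 138.4259]
tall 105 [ 0.4452 -0.3263  0.0956] [17.4857 16.9333 17.619 ]
tall 94 [ 0.382  -0.2403  0.094 ] [ 12.4468 114.9574 110.4362]
tall 94 [ 0.3556 -0.3316  0.093 ] [  9.2766 117.617  113.5   ]
tall 92 [ 0.3111 -0.3891  0.0939] [ 14.6522  51.8152 139.1304]
scene
cab 7587 (array([578.0253, -38.5202]), array([304.438 , 175.9534]), 83.52243041992188) 0.1301108207473043
phone 1945 (array([ 571.8326, -128.7804]), array([ 62.1042, 128.2495]), 79.224365234375) 0.186873744083059
tin 294 (array([595.7213,  36.5898]), array([42.6609, 42.9436]), 23.816368103027344) [0.5969 0.0354 0.1558]
key dark 165 (array([ 443.1151, -350.4959]), array([ 72.3965, 157.8188]), 58.11713790893555) [ 0.442  -0.3352  0.0977]
[0.0209 0.0362] [-0.9439  0.3301]
stand 649 (array([ 433.4112, -330.5876]), array([104.7122, 194.4824]), 60.86753845214844)
tall 195 [ 0.3875 -0.2421  0.0891] [ 42.0051 111.0667 103.7846]
tall 259 [ 0.3153 -0.3946  0.0874] [ 43.0039  57.112  116.9691]
tall 237 [ 0.3608 -0.3339  0.0876] [ 31.6034 101.0042  95.8397]
tall 216 [ 0.4538 -0.329   0.0918] [46.5509 37.1759 29.7778]
tall 291 [ 0.4812 -0.421   0.0889] [ 48.0378  61.9519 124.1684]
```

Request:
servo_tool(deltas="1 -20 -18 -2 0 0 0;1 -26 -23 -2 0 0 0;1 -26 -23 -2 0 0 0;1 -26 -23 -2 0 0 0;1 -26 -23 -2 0 0 0;1 -26 -23 -2 0 0 0;1 -26 -23 -2 0 0 0;1 -26 -23 -2 0 0 0")

```text
time_s: 2.07
position: [0.2827, 0.3129, 0.2476]
tool_rot: [[-0.973, 0.23, 0.001], [0.23, 0.973, 0.0], [-0.0, 0.0, -1.0]]
ft_force: [-0.8, -0.2, 0.4]
grip_width: 0.0853
gripper_force: 0.0
```

Request:
servo_tool(deltas="1 -26 -23 -2 0 0 0;1 -26 -23 -2 0 0 0;1 -26 -23 -2 0 0 0;1 -26 -23 -2 0 0 0;1 -26 -23 -2 0 0 0;1 -26 -23 -2 0 0 0;1 -26 -23 0 0 0 0;1 -26 -23 0 0 0 0")

```text
time_s: 2.73
position: [0.4428, 0.0857, 0.2596]
tool_rot: [[-0.973, 0.231, 0.001], [0.231, 0.973, -0.0], [-0.001, 0.0, -1.0]]
ft_force: [0.6, 0.4, 1.3]
grip_width: 0.0855
gripper_force: 0.0
```

Request:
servo_tool(deltas="1 -26 -23 0 0 0 0;1 -26 -23 0 0 0 0;1 -26 -23 0 0 0 0;1 -26 -23 0 0 0 0;1 -26 -23 0 0 0 0;1 -20 -18 0 0 0 0;1 -10 -10 0 0 0 0;1 0 0 0 0 0 -0.045")

```text
time_s: 3.4
position: [0.566, -0.0915, 0.2584]
tool_rot: [[-0.982, 0.19, -0.001], [0.19, 0.982, -0.0], [0.0, -0.0, -1.0]]
ft_force: [-0.5, 0.2, 0.1]
grip_width: 0.0852
gripper_force: 0.0
```

```bash
cat >> m.py <<'E'
def goto(x,y,z=None,yaw=None):
    "delta in current tool axes to reach x,y (mm), z; yaw = desired angle of tool y axis, deg"
    s=env.observe();R=np.array(s["tool_rot"]);P=np.array(s["position"])*1000
    d=R.T@(np.array([x,y,z if z is not None else P[2]])-P)
    ya=np.degrees(np.arctan2(R[1,1],R[0,1]))
    print("t %.2f P"%s["time_s"],P,"yawY %.2f"%ya,"q",np.round(s["q"],1),"tilt z",R[:,2],"F",np.array(s["ft_force"]),"T",np.array(s["wrist_torque"]),"w",s["grip_width"]*1000,s["gripper_force"])
    t=None
    if yaw is not None:
        e=(yaw-ya+90)%180-90;t=-np.radians(e)
    print("delta tool",d,"turn z",t)
E
python3 - <<'E'
from m import *
goto(601,-134.6,137,79.2)
for c,p,X in clouds():
    img=p["img"].astype(float);Z=X[...,2]
    m=(np.hypot(X[...,0]-.445,X[...,1]+.33)<.045)&(Z>.062)&(Z<.12)
    m2=m&(Z>.095); 
    for mm in (m,m2):
        n,l,st,ce=cv2.connectedComponentsWithStats(mm.astype(np.uint8));i=1+st[1:,4].argmax();A=X[l==i]
        q=A[:,:2];w,V=np.linalg.eigh(np.cov(q.T));print(c,len(q),rect(A),A.mean(0),np.sqrt(w),np.degrees(np.arctan2(V[1,1],V[0,1])))
    # stand top
    m=(np.hypot(X[...,0]-.445,X[...,1]+.33)<.06)&(Z>.05)&(Z<.059)
    print("stand",m.sum(),rect(X[m]))
    save(p,c+"1.png",(330,170,490,290) if c=="top" else (100,200,340,360),5 if c=="top" else 3.3)
    for r in env.spot_point("phone_stand",p)[:1]: print(r,ray(p,r["uv"],.13))
E
```

```text
t 3.40 P [565.9666 -91.471  258.4243] yawY 79.07 q [ -21.    23.2   67.5   -0.    89.3 -100.1] tilt z [-0.0005 -0.0003 -1.    ] F [-0.5136  0.2305  0.1387] T [ 0.0053 -0.0037 -0.0849] w 85.19257063695044 0.0
delta tool [-42.6297 -35.6639 121.4171] turn z -0.002185044456350344
top 116 (array([ 446.6758, -332.258 ]), array([24.6555, 36.9696]), 88.8131332397461) [ 0.4449 -0.3266  0.0923] [0.0052 0.0108] -178.96238083593147
top 67 (array([ 446.4008, -327.8381]), array([33.934 , 14.5852]), 2.1551990509033203) [ 0.4457 -0.3277  0.102 ] [0.0041 0.0099] -178.54200575650395
stand 260 (array([ 447.727 , -328.2057]), array([64.8184, 59.7237]), 62.646644592285156)
{'uv': [353.2, 205.8], 'conf': 0.53} [ 0.5664 -0.1293  0.13  ]
scene 239 (array([ 448.9154, -328.3573]), array([15.8533, 37.0009]), 89.83348083496094) [ 0.4546 -0.329   0.089 ] [0.0043 0.0109] -174.4100092637629
scene 113 (array([ 448.7368, -327.4373]), array([36.6534, 14.0303]), 0.13014844059944153) [ 0.4505 -0.328   0.1004] [0.0041 0.0106] -179.7817252442521
stand 323 (array([ 448.4408, -326.8173]), array([62.9451, 61.5228]), 64.75492095947266)
{'uv': [299.3, 289.1], 'conf': 0.56} [ 0.5722 -0.1334  0.13  ]
```

Request:
servo_tool(deltas="1 -22 -18 0 0 0 0;1 -20.6 -17.6 0 0 0 0;1 0 0 20 0 0 0;1 0 0 25 0 0 0;1 0 0 25 0 0 0;1 0 0 25 0 0 0;1 0 0 15 0 0 0;1 0 0 11 0 0 0")

```text
time_s: 4.27
position: [0.5992, -0.1307, 0.1367]
tool_rot: [[-0.982, 0.187, -0.002], [0.187, 0.982, 0.001], [0.002, 0.0, -1.0]]
ft_force: [0.3, -1.1, 0.4]
grip_width: 0.0851
gripper_force: 0.0
```

Request:
servo_tool(deltas="0 0 0 0 0 0 0;0 0 0 0 0 0 0;0 0 0 0 0 0 0;0 0 0 0 0 0 0;0 0 0 0 0 0 0;0 0 0 0 0 0 0", newtons=40)

```text
time_s: 4.77
position: [0.6003, -0.1315, 0.1394]
tool_rot: [[-0.982, 0.187, 0.002], [0.187, 0.982, -0.001], [-0.002, -0.0, -1.0]]
ft_force: [-0.1, 2.4, 5.0]
grip_width: 0.0591
gripper_force: 45.4
```

Request:
servo_tool(deltas="0 0 0 -4 0 0 0;0 0 0 -5 0 0 0;0 1 14 0 0 0 0;0 1 20 0 0 0 0;0 1 20 0 0 0 0;0 2 16 0 0 0 0;0 0 0 0 0 0 0;0 0 0 2 0 0 0")

```text
time_s: 5.43
position: [0.6083, -0.0609, 0.1456]
tool_rot: [[-0.983, 0.185, 0.0], [0.185, 0.983, -0.0], [-0.001, -0.0, -1.0]]
ft_force: [-0.1, -0.3, -1.4]
grip_width: 0.0591
gripper_force: 44.7
```

Request:
servo_tool(deltas="0 0 0 2 0 0 0;0 0 0 2 0 0 0;0 0 0 1 0 0 0;0 0 0 0 0 0 0;0.82 0 0 0 0 0 0;0.82 0 0 0 0 0 0;0.82 0 0 0 0 0 0;0.82 0 0 0 0 0 0")

```text
time_s: 6.1
position: [0.6083, -0.062, 0.1406]
tool_rot: [[-0.982, 0.187, 0.001], [0.187, 0.982, -0.0], [-0.001, -0.0, -1.0]]
ft_force: [-0.5, -0.2, -0.8]
grip_width: 0.0696
gripper_force: 0.0
```

Request:
servo_tool(deltas="0.82 0 0 -20 0 0 0;0.82 0 0 -30 0 0 0;0.82 0 0 -40 0 0 0;0.82 0 0 -30 0 0 0;0.82 20 -40 0 0 0 0;0.82 20 -40 0 0 0 0;0.82 20 -40 0 0 0 0;0.82 20 -40 0 0 0 0")

```text
time_s: 6.77
position: [0.5058, -0.1954, 0.2607]
tool_rot: [[-0.983, 0.186, 0.001], [0.186, 0.983, -0.0], [-0.001, -0.0, -1.0]]
ft_force: [0.3, -1.4, -0.4]
grip_width: 0.0704
gripper_force: 0.0
```

```bash
python3 - <<'E'
from m import *
goto(447.5,-328,162,91)
for c,p,X in clouds():
    Z=X[...,2]
    m=(Z>.142)&(Z<.2)&(X[...,0]>.48)&(X[...,0]<.68)&(X[...,1]<.008)&(X[...,1]>-.12);print("phone",m.sum(),rect(X[m]),Z[m].max())
    m=(Z>.12)&(Z<.137)&(X[...,0]>.4)&(X[...,0]<.75)&(X[...,1]>-.3)&(X[...,1]<.2);print("cab",m.sum(),rect(X[m]))
    for n in ["screw_left_top","screw_right_top"]:
        for r in env.spot_point(n,p)[:2]: print(n,r,ray(p,r["uv"],.129))
    if c=="top":
        a=p["img"][...,::-1]
        ctr=[proj(p,[x,y,.129])[0] for x,y in((.5441,.0499),(.5245,-.1189))];print(ctr)
        t=[cv2.resize(a[int(v)-16:int(v)+17,int(u)-16:int(u)+17],(396,396),interpolation=cv2.INTER_CUBIC) for u,v in ctr]
        cv2.imwrite("pics/screws.png",np.hstack(t))
    else: save(p,"scene2.png",(230,200,460,370),3.4)
    np.savez("pics/%s2.npz"%c,img=p["img"],depth=p["depth"],camera_matrix=p["camera_matrix"],D=p["D"],world_to_cam=p["world_to_cam"])
E
```

```text
t 6.77 P [ 505.7972 -195.3839  260.6837] yawY 79.29 q [ -33.6   19.9   72.4   -0.    87.7 -112.9] tilt z [ 0.0006 -0.0005 -1.    ] F [ 0.3192 -1.4243 -0.4299] T [-0.0463 -0.066  -0.0133] w 70.43669365086205 0.0
delta tool [  32.7123 -141.1036   98.7104] turn z -0.20434878255014655
phone 1139 (array([579.9066, -60.0319]), array([ 61.9365, 126.374 ]), 80.14578247070312) 0.190198805435978
cab 4237 (array([579.6004, -39.8694]), array([299.2015, 172.9564]), 83.35009002685547)
screw_left_top {'uv': [282.9, 215.0], 'conf': 0.65} [0.5469 0.0538 0.129 ]
[array([284.431, 216.018]), array([349.7207, 221.7672])]
phone 1869 (array([581.0556, -58.1513]), array([ 62.8086, 126.0985]), 80.22488403320312) 0.18630738254109647
cab 7606 (array([577.9814, -39.2024]), array([304.2314, 176.4014]), 83.26597595214844)
screw_left_top {'uv': [364.6, 241.2], 'conf': 0.49} [0.54   0.0532 0.129 ]
screw_right_top {'uv': [294.3, 269.5], 'conf': 0.64} [ 0.522  -0.1111  0.129 ]
```

View pics/screws.png

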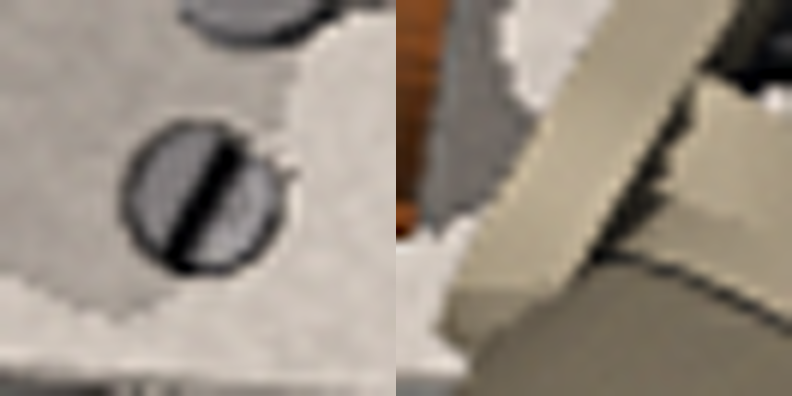

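View pics/scene2.png

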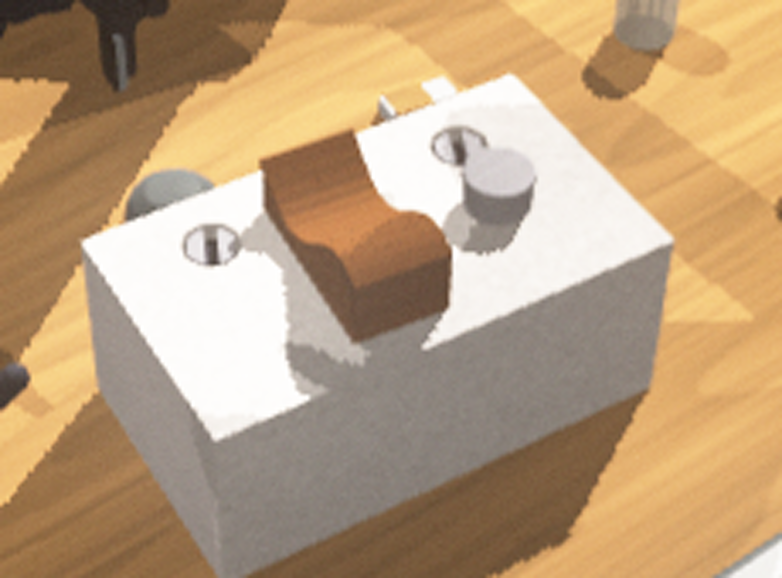

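The left screw's slot leans about 25° right of straight ahead. The phone stand now sits between the screws and both screw heads are free.

Request:
servo_tool(deltas="0.5 8 -35 0 0 0 0;0.5 8.7 -36 0 0 0 0;0.5 8 -35 0 0 0 0;0.5 8 -35 0 0 0 0;0.5 0 0 20 0 0 -0.1;0.5 0 0 30 0 0 -0.104;0.5 0 0 30 0 0 0;0.5 0 0 10 0 0 0")

```text
time_s: 7.73
position: [0.4484, -0.3248, 0.1664]
tool_rot: [[-1.0, -0.018, -0.004], [-0.018, 1.0, 0.005], [0.004, 0.005, -1.0]]
ft_force: [-0.5, 0.1, -0.5]
grip_width: 0.0432
gripper_force: 0.0
```

Request:
servo_tool(deltas="0.5 0 0 0 0 0 0;0.5 0 0 0 0 0 0")

```text
time_s: 7.9
position: [0.4496, -0.3266, 0.1712]
tool_rot: [[-1.0, -0.017, 0.001], [-0.017, 1.0, -0.001], [-0.001, -0.001, -1.0]]
ft_force: [0.2, 0.5, 0.4]
grip_width: 0.0429
gripper_force: 0.0
```

```bash
python3 - <<'E'
from m import *
goto(447.5,-328,70,91)
P={}
ang=[]
p=env.get_image("top");g=p["img"].mean(-1)
save(p,"rs.png")
for nm,(x,y) in {"L":(.5441,.0499),"R":(.5245,-.1189)}.items():
    # resample a metric patch at z=.129
    n=120;h=.022
    ax=np.linspace(h,-h,n);XX,YY=np.meshgrid(ax,ax,indexing="ij")  # row: x decreasing, col: y decreasing
    pts=np.stack([x+XX,y+YY,np.full_like(XX,.129)],-1).reshape(-1,3)
    uv=proj(p,pts).astype(np.float32).reshape(n,n,2)
    im=cv2.remap(p["img"],uv[...,0],uv[...,1],cv2.INTER_CUBIC);P[nm]=im
    gg=im.mean(-1);m=(np.hypot(XX,YY)<.0125);th=np.percentile(gg[m],22)
    w=np.where(m,np.clip(th-gg,0,None),0);c=np.array([(w*XX).sum(),(w*YY).sum()])/w.sum()
    C=np.array([[(w*(XX-c[0])**2).sum(),(w*(XX-c[0])*(YY-c[1])).sum()],[0,(w*(YY-c[1])**2).sum()]])/w.sum();C[1,0]=C[0,1]
    e,V=np.linalg.eigh(C);print(nm,th,"slot centre",np.array([x,y])+c,np.sqrt(e),"angle",np.degrees(np.arctan2(V[1,1],V[0,1])))
cv2.imwrite("pics/patch.png",cv2.resize(np.hstack([P["L"],P["R"]])[...,::-1],None,fx=3,fy=3))
E
```

```text
t 7.90 P [ 449.61   -326.5714  171.1562] yawY 90.99 q [ -48.2   25.2   79.2    0.    75.5 -139.2] tilt z [ 0.0005 -0.0005 -1.    ] F [0.168  0.5094 0.3606] T [ 0.0046 -0.0097 -0.0294] w 42.914095388580456 0.0
delta tool [  2.1854  -1.3386 101.1558] turn z -0.00023647552331247453
L 34.333333333333336 slot centre [0.544  0.0493] [0.001  0.0071] angle 150.17388221257775
R 33.25999999999999 slot centre [ 0.5247 -0.1191] [0.001 0.007] angle 148.88297256419511
```

View pics/patch.png

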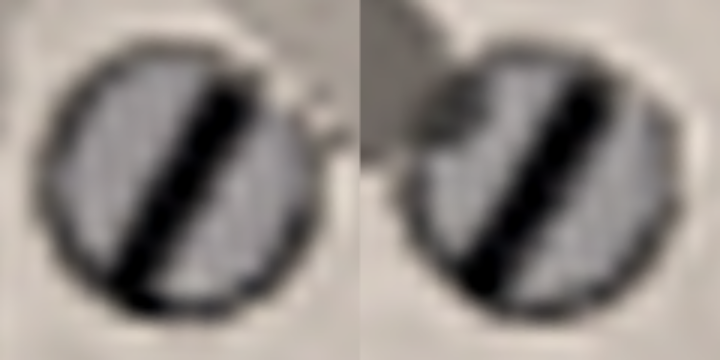

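Both slots are clear: left at about -29.8° and right at about -31.1° in the world, with the head centres where I predicted. Next I grasp the key.

Request:
servo_tool(deltas="0.5 2.2 -1.3 20 0 0 0;0.5 0 0 25 0 0 0;0.5 0 0 25 0 0 0;0.5 0 0 20 0 0 0;0.5 0 0 11 0 0 0;0.5 0 0 0 0 0 0;0 0 0 0 0 0 0;0 0 0 0 0 0 0")

```text
time_s: 8.62
position: [0.4473, -0.3289, 0.0712]
tool_rot: [[-1.0, -0.016, 0.002], [-0.016, 1.0, -0.003], [-0.002, -0.003, -1.0]]
ft_force: [0.9, -0.2, -0.4]
grip_width: 0.0193
gripper_force: 0.5
```

Request:
servo_tool(deltas="0 0 0 0 0 0 0;0 0 0 0 0 0 0;0 0 0 0 0 0 0;0 0 0 0 0 0 0;0 0 0 0 0 0 0", newtons=60)

```text
time_s: 9.03
position: [0.4473, -0.3288, 0.0712]
tool_rot: [[-1.0, -0.016, 0.003], [-0.016, 1.0, -0.003], [-0.003, -0.003, -1.0]]
ft_force: [-0.2, 1.9, 6.6]
grip_width: 0.013
gripper_force: 59.0
```

Request:
servo_tool(deltas="0 0 0 -10 0 0 0;0 0 0 -20 0 0 0;0 0 0 -25 0 0 0;0 0 0 -30 0 0 0;0 0 0 -35 0 0 0;0 0 0 -30 0 0 0;0 0 0 -20 0 0 0;0 0 0 0 0 0 0")

```text
time_s: 9.7
position: [0.4473, -0.3291, 0.245]
tool_rot: [[-1.0, -0.016, 0.006], [-0.016, 1.0, -0.007], [-0.006, -0.007, -1.0]]
ft_force: [-0.1, -0.2, -0.9]
grip_width: 0.0133
gripper_force: 58.5
```

```bash
python3 - <<'E'
from m import *
goto(544,49.3,260,60.2)
for c in ["scene","top"]:
    p=env.get_image(c);X=cloud(p);Z=X[...,2]
    s=env.observe();P=np.array(s["position"]);u,v=proj(p,P-[0,0,.05])[0].astype(int);print(c,u,v)
    if c=="scene": save(p,"key1.png",(u-60,v-70,u+60,v+50),5)
    D=np.hypot(X[...,0]-P[0],X[...,1]-P[1])
    for a,b in((.062,.07),(.04,.052),(.02,.035),(.0,.008),(.0,.0135)):
        m=(D<.035)&(Z>P[2]-.067+a)&(Z<P[2]-.067+b)
        if m.sum()>2: print("kz",a,b,m.sum(),rect(X[m]),X[m].mean(0)-P)
    m=(D<.035)&(Z<P[2]-.01)&(Z>.06);print("zmin",np.sort(Z[m])[:5]-P[2])
    for r in env.spot_point("key",p)[:2]: print(r,proj(p,P-[0,0,.067]),ray(p,r["uv"],P[2]-.067)-P)
E
```

```text
t 9.70 P [ 447.3291 -329.0931  245.0226] yawY 90.94 q [ -48.6   21.6   72.4   -0.    85.5 -139.5] tilt z [ 0.0062 -0.0072 -1.    ] F [-0.0936 -0.2088 -0.9482] T [ 0.0215 -0.0169 -0.0223] w 13.30885485986733 58.50596308708191
delta tool [-102.944   376.6448  -17.0932] turn z 0.5364393526497588
scene 171 271
kz 0.062 0.07 34 (array([ 459.2347, -333.7414]), array([21.217 , 10.9039]), 47.56757354736328) [ 0.0152 -0.0021 -0.0012]
kz 0.04 0.052 4 (array([ 452.2092, -331.846 ]), array([7.2035, 2.2075]), 68.6364974975586) [ 0.0053 -0.0026 -0.0248]
kz 0.02 0.035 34 (array([ 449.1723, -330.0949]), array([9.3675, 5.8885]), 76.05622863769531) [ 0.003  -0.0017 -0.0394]
kz 0.0 0.008 8 (array([ 447.3872, -331.7859]), array([18.9757,  2.4304]), 10.515522003173828) [ 0.0037 -0.0028 -0.0623]
kz 0.0 0.0135 20 (array([ 448.1187, -330.8544]), array([20.7052,  4.3996]), 3.529562473297119) [ 0.0049 -0.0027 -0.059 ]
zmin [-0.0667 -0.0639 -0.0637 -0.0618 -0.0613]
{'uv': [211.7, 296.6], 'conf': 0.87} [[173.3061 278.1745]] [ 0.0827  0.0355 -0.067 ]
{'uv': [174.5, 277.2], 'conf': 0.86} [[173.3061 278.1745]] [-0.001   0.0029 -0.067 ]
top 436 245
zmin []
{'uv': [424.4, 288.3], 'conf': 0.6} [[435.3005 246.891 ]] [-0.1026  0.0331 -0.067 ]
{'uv': [447.8, 307.0], 'conf': 0.48} [[435.3005 246.891 ]] [-0.15   -0.0217 -0.067 ]
```

View pics/key1.png

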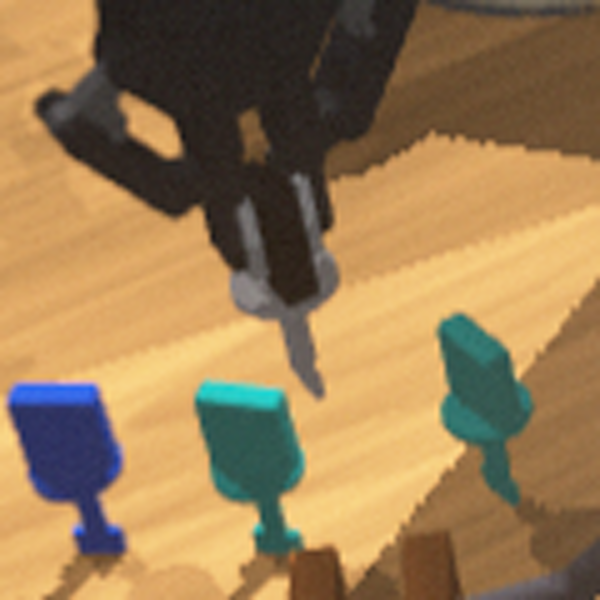

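Request:
servo_tool(deltas="0 -8.8 20.7 0 0 0 0;0 -14 36 0 0 0 0;0 -14 38 0 0 0 0;0 -14 38 0 0 0 0;0 -14 38 0 0 0 0;0 -10 24 0 0 0 0;0 -6 14 0 0 0 0;0 0 0 0 0 0 0.09")

```text
time_s: 10.57
position: [0.5241, -0.115, 0.238]
tool_rot: [[-0.998, 0.07, -0.002], [0.07, 0.998, 0.002], [0.003, 0.002, -1.0]]
ft_force: [-0.7, 0.6, -1.4]
grip_width: 0.0133
gripper_force: 58.7
```

Request:
servo_tool(deltas="0 0 0 0 0 0 0.12;0 0 0 0 0 0 0.12;0 0 0 0 0 0 0.12;0 0 0 0 0 0 0.109;0 0 0 0 0 0 0;0 0 0 0 0 0 0")

```text
time_s: 11.07
position: [0.5235, -0.1181, 0.2383]
tool_rot: [[-0.858, 0.514, -0.002], [0.514, 0.858, 0.001], [0.002, -0.0, -1.0]]
ft_force: [1.0, 0.3, -1.5]
grip_width: 0.0129
gripper_force: 58.6
```

```bash
python3 - <<'E'
from m import *
goto(524.7,-119.1,198,58.9)
p=env.get_image("scene");X=cloud(p);Z=X[...,2]
P=np.array(env.observe()["position"])
D=np.hypot(X[...,0]-P[0],X[...,1]-P[1])
for a,b in((.02,.042),(.0,.0135)):
    m=(D<.035)&(Z>P[2]-.067+a)&(Z<P[2]-.067+b);print(m.sum(),rect(X[m]),X[m].mean(0)-P)
E
```

```text
t 11.07 P [ 523.5311 -118.1114  238.3166] yawY 59.08 q [-25.4  20.2  75.6  -0.   84.3 -84.4] tilt z [-0.002   0.0009 -1.    ] F [ 1.0283  0.3434 -1.5261] T [ 0.0212 -0.0525 -0.0001] w 12.92097490234689 58.59686851501465
delta tool [-1.5975 -0.2383 40.3134] turn z 0.0032243979055219404
34 (array([ 526.2327, -120.7808]), array([8.1977, 6.4859]), 56.71358871459961) [ 0.0021 -0.0021 -0.0377]
10 (array([ 527.3895, -120.8491]), array([ 2.2038, 12.1599]), 49.51625442504883) [ 0.0057 -0.0043 -0.0592]
```

Request:
servo_tool(deltas="0 -1.5 0 14 0 0 0;0 0 0 14 0 0 0;0 0 0 8 0 0 0;0 0 0 4 0 0 0;0 0 0 3 0 0 0;0 0 0 2 0 0 0;0 0 0 2 0 0 0;0 0 0 1 0 0 0")

```text
time_s: 11.78
position: [0.5253, -0.119, 0.1915]
tool_rot: [[-0.856, 0.516, 0.001], [0.516, 0.856, -0.0], [-0.001, 0.0, -1.0]]
ft_force: [0.1, -0.1, -0.5]
grip_width: 0.0133
gripper_force: 58.6
```

```bash
python3 - <<'E'
from m import *
goto(524.7,-119.1,188,58.9)
E
```

```text
t 11.78 P [ 525.2525 -119.0309  191.5105] yawY 58.92 q [-25.4  22.5  80.1   0.   77.3 -84.3] tilt z [ 0.0005 -0.0002 -1.    ] F [ 0.1194 -0.0768 -0.5298] T [ 0.0075 -0.0213  0.0584] w 13.33052374266564 58.611279129981995
delta tool [ 0.4395 -0.3447  3.5102] turn z 0.000315246538819178
```

Request:
servo_tool(deltas="0 0 0 2 0 0 0;0 0 0 1.5 0 0 0;0 0 0 0 0 0 0.06;0 0 0 0 0 0 0.1;0 0 0 0 0 0 0.1;0 0 0 0 0 0 0.1;0 0 0 0 0 0 0.1;0 0 0 0 0 0 0.1")

```text
time_s: 12.45
position: [0.5249, -0.1191, 0.1878]
tool_rot: [[-0.447, 0.895, -0.001], [0.895, 0.447, -0.0], [-0.0, -0.001, -1.0]]
ft_force: [-1.6, -1.1, -1.0]
grip_width: 0.0132
gripper_force: 58.7
```

Request:
servo_tool(deltas="0 0 0 0 0 0 0.1;0 0 0 0 0 0 0.1;0 0 0 0 0 0 0.1;0 0 0 0 0 0 0.1;0 0 0 0 0 0 0.1;0 0 0 0 0 0 0.1;0 0 0 0 0 0 0;0 0 0 0 0 0 0")

```text
time_s: 13.12
position: [0.5246, -0.1191, 0.1878]
tool_rot: [[0.129, 0.992, -0.002], [0.992, -0.129, -0.0], [-0.0, -0.001, -1.0]]
ft_force: [-3.7, -1.1, 0.1]
grip_width: 0.0128
gripper_force: 58.8
```

```bash
python3 - <<'E'
from m import *
goto(524.7,-119.1,188,-16)
E
```

```text
t 13.12 P [ 524.5801 -119.1285  187.77  ] yawY -7.39 q [-25.4  22.7  80.5  -0.1  76.9 -18. ] tilt z [-0.0015 -0.0003 -1.    ] F [-3.7315 -1.0769  0.0812] T [-0.2804  0.9547  0.0915] w 12.77616190717163 58.812541365623474
delta tool [ 0.0436  0.1149 -0.2302] turn z 0.1502229618923057
```

Request:
servo_tool(deltas="0 0 0 0 0 0 0.05;0 0 0 0 0 0 0.05;0 0 0 0 0 0 0.04;0 0 0 0 0 0 0;0 0 0 0 0 0 0")

```text
time_s: 13.53
position: [0.5245, -0.1191, 0.1877]
tool_rot: [[0.265, 0.964, -0.002], [0.964, -0.265, -0.0], [-0.001, -0.002, -1.0]]
ft_force: [-5.1, -1.5, 0.8]
grip_width: 0.013
gripper_force: 58.9
```

```bash
python3 - <<'E'
from m import *
goto(524.7,-119.1,188,-18)
E
```

```text
t 13.53 P [ 524.5183 -119.0647  187.7471] yawY -15.39 q [-25.4  22.7  80.5  -0.1  76.9 -10. ] tilt z [-0.0018 -0.0002 -1.    ] F [-5.0722 -1.4834  0.788 ] T [-0.3006  1.1133  0.1136] w 13.032789609559536 58.91002714633942
delta tool [ 0.014   0.1842 -0.2532] turn z 0.045578940948120074
```

Request:
servo_tool(deltas="0 0 0 0 0 0 0.04;0 0 0 0 0 0 0.03;0 0 0 0 0 0 0;0 0 0 0 0 0 0")

```text
time_s: 13.87
position: [0.5245, -0.1191, 0.1878]
tool_rot: [[0.332, 0.943, -0.002], [0.943, -0.332, -0.0], [-0.001, -0.002, -1.0]]
ft_force: [-5.0, -1.5, 0.9]
grip_width: 0.0126
gripper_force: 58.9
```

```bash
python3 - <<'E'
from m import *
goto(524.7,-119.1,188,-20)
E
```

```text
t 13.87 P [ 524.4719 -119.0632  187.7663] yawY -19.40 q [-25.4  22.7  80.5  -0.1  76.9  -6. ] tilt z [-0.0018 -0.0001 -1.    ] F [-5.0439 -1.5396  0.9214] T [-0.2617  1.2428  0.0739] w 12.630775619620518 58.90902578830719
delta tool [ 0.0408  0.227  -0.2341] turn z 0.010469873203212004
```

Request:
servo_tool(deltas="0 0 0 0 0 0 0.04;0 0 0 0 0 0 0.04;0 0 0 0 0 0 0;0 0 0 0 0 0 0")

```text
time_s: 14.2
position: [0.5244, -0.119, 0.1878]
tool_rot: [[0.406, 0.914, -0.002], [0.914, -0.406, -0.0], [-0.001, -0.002, -1.0]]
ft_force: [-4.8, -1.3, 2.0]
grip_width: 0.013
gripper_force: 59.0
```

```bash
python3 - <<'E'
from m import *
goto(524.7,-119.1,188,-20)
p=env.get_image("scene");u,v=proj(p,[.5245,-.119,.13])[0].astype(int);save(p,"turn1.png",(u-40,v-45,u+40,v+25),8)
E
```

```text
t 14.20 P [ 524.4235 -118.9971  187.7795] yawY -23.97 q [-25.4  22.7  80.5  -0.1  76.9  -1.4] tilt z [-0.002 -0.    -1.   ] F [-4.8416 -1.3171  1.9687] T [-0.1962  1.299   0.2448] w 12.977586132057464 59.01854395866394
delta tool [ 0.0181  0.2941 -0.2211] turn z -0.06931594527852362
```

View pics/turn1.png

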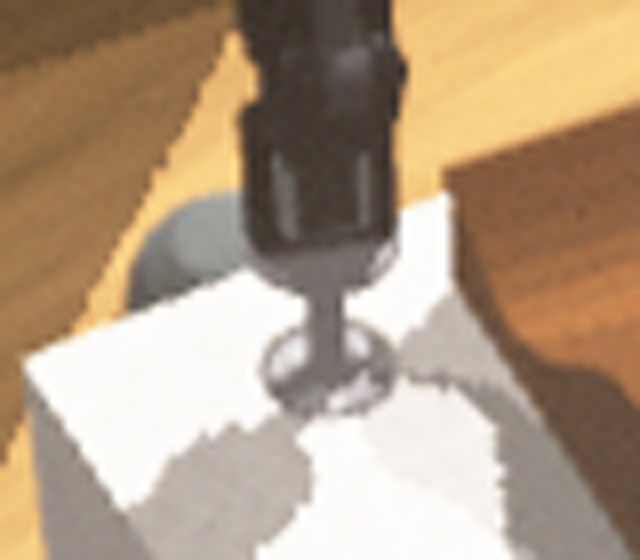

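Request:
servo_tool(deltas="0 0 0 0 0 0 0.03;0 0 0 0 0 0 0;0 0 0 0 0 0 0")

```text
time_s: 14.5
position: [0.5244, -0.1189, 0.1878]
tool_rot: [[0.433, 0.901, -0.002], [0.901, -0.433, -0.0], [-0.001, -0.002, -1.0]]
ft_force: [-5.5, -0.8, 1.0]
grip_width: 0.0133
gripper_force: 59.1
```

```bash
python3 - <<'E'
from m import *
goto(524.7,-119.1,188,-20)
E
```

```text
t 14.50 P [ 524.3901 -118.9331  187.7775] yawY -25.66 q [-25.4  22.7  80.5  -0.1  76.9   0.3] tilt z [-0.002 -0.    -1.   ] F [-5.4679 -0.8232  1.0175] T [-0.1948  1.2102  0.3671] w 13.268585838785924 59.08598721027374
delta tool [-0.0165  0.3512 -0.2231] turn z -0.09886275889269673
```

Request:
servo_tool(deltas="0 0 0 0 0 0 -0.1;0 0 0 0 0 0 -0.1;0 0 0 -5 0 0 0;0 0 0 -10 0 0 0;0 0 0 -20 0 0 0;0 0 0 -25 0 0 0;0 0 0 -14 0 0 0;0 20 -2 0 0 0 0")

```text
time_s: 15.17
position: [0.5296, -0.1014, 0.2656]
tool_rot: [[0.253, 0.967, 0.007], [0.967, -0.253, -0.003], [-0.001, 0.008, -1.0]]
ft_force: [0.4, -0.2, -1.3]
grip_width: 0.0132
gripper_force: 58.8
```

Request:
servo_tool(deltas="0 32 -4 0 0 0 0;0 36 -5 0 0 0 0;0 36 -5 0 0 0 0;0 28 -4 0 0 0 0;0 16 -2 0 0 0 0;0 0 0 0 0 0 -0.1;0 0 0 0 0 0 -0.12;0 0 0 0 0 0 -0.12")

```text
time_s: 15.83
position: [0.5461, 0.0499, 0.2623]
tool_rot: [[-0.094, 0.996, 0.002], [0.996, 0.094, 0.0], [0.0, 0.002, -1.0]]
ft_force: [0.2, 0.2, -1.4]
grip_width: 0.0128
gripper_force: 58.7
```

Request:
servo_tool(deltas="0 0 0 0 0 0 -0.12;0 0 0 0 0 0 -0.12;0 0 0 0 0 0 -0.12;0 0 0 0 0 0 -0.12;0 0 0 0 0 0 -0.12;0 0 0 0 0 0 -0.12;0 0 0 0 0 0 -0.12;0 0 0 0 0 0 -0.12")

```text
time_s: 16.5
position: [0.5461, 0.0494, 0.2623]
tool_rot: [[-0.869, 0.495, 0.002], [0.495, 0.869, 0.001], [-0.001, 0.001, -1.0]]
ft_force: [0.0, -0.2, -0.9]
grip_width: 0.013
gripper_force: 58.7
```

```bash
python3 - <<'E'
from m import *
goto(544,49.3,188,60.2)
p=env.get_image("scene");X=cloud(p);Z=X[...,2]
P=np.array(env.observe()["position"])
D=np.hypot(X[...,0]-P[0],X[...,1]-P[1])
for a,b in((.02,.042),(.0,.0135)):
    m=(D<.035)&(Z>P[2]-.067+a)&(Z<P[2]-.067+b);print(m.sum(),rect(X[m]),X[m].mean(0)-P)
u,v=proj(p,[.5245,-.119,.13])[0].astype(int);u2,v2=proj(p,P-[0,0,.05])[0].astype(int)
a=p["img"][...,::-1];f=lambda u,v:cv2.resize(a[v-35:v+35,u-35:u+35],(400,400),interpolation=cv2.INTER_CUBIC)
cv2.imwrite("pics/t2.png",np.hstack([f(u,v),f(u2,v2)]))
E
```

```text
t 16.50 P [546.1263  49.4228 262.3303] yawY 60.33 q [ -7.2  20.5  71.3   0.   88.2 -67.6] tilt z [ 0.0015  0.0006 -1.    ] F [ 0.0294 -0.1537 -0.9317] T [-0.023   0.0171  0.0111] w 13.021732955534855 58.70285511016846
delta tool [ 1.8654 -1.2522 74.3269] turn z 0.00227251306683305
40 (array([547.0656,  47.4257]), array([10.0646,  7.5498]), 55.24785614013672) [ 0.0012 -0.0026 -0.0367]
16 (array([547.4072,  45.9287]), array([ 3.3195, 13.4984]), 71.82515716552734) [ 0.0028 -0.0039 -0.0595]
```

View pics/t2.png

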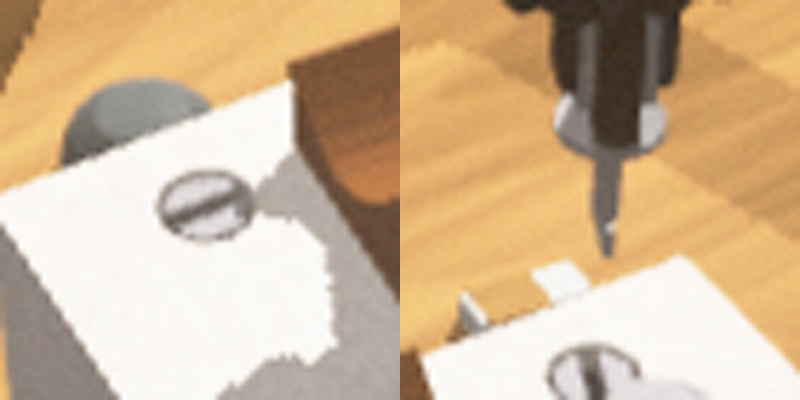

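The right slot now runs parallel to the front edge, so that screw is home. The key is still upright in the grip, above the left screw. Next I do the left screw.

Request:
servo_tool(deltas="0 1.9 -1.2 20 0 0 0;0 0 0 20 0 0 0;0 0 0 15 0 0 0;0 0 0 7 0 0 0;0 0 0 3 0 0 0;0 0 0 3 0 0 0;0 0 0 2 0 0 0;0 0 0 1 0 0 0")

```text
time_s: 17.22
position: [0.5438, 0.0491, 0.1913]
tool_rot: [[-0.866, 0.5, 0.001], [0.5, 0.866, -0.0], [-0.001, 0.001, -1.0]]
ft_force: [-0.4, -0.2, -0.7]
grip_width: 0.0132
gripper_force: 58.7
```

```bash
python3 - <<'E'
from m import *
goto(544,49.3,188,60.2)
E
```

```text
t 17.22 P [543.8144  49.0914 191.3451] yawY 60.01 q [ -7.3  23.2  79.    0.   77.7 -67.3] tilt z [ 0.0013 -0.0001 -1.    ] F [-0.4287 -0.1716 -0.7184] T [-0.0308 -0.0257 -0.0002] w 13.15854805134312 58.72613847255707
delta tool [-0.0527  0.2715  3.3453] turn z -0.0032774920216290487
```

Seated without contact force. Now I turn it: 60° to -24° is 1.46 rad in total.

Request:
servo_tool(deltas="0 0 0 2 0 0 0;0 0 0 1.5 0 0 0;0 0 0 0 0 0 0.06;0 0 0 0 0 0 0.1;0 0 0 0 0 0 0.1;0 0 0 0 0 0 0.1;0 0 0 0 0 0 0.1;0 0 0 0 0 0 0.1")

```text
time_s: 17.88
position: [0.5439, 0.0495, 0.1874]
tool_rot: [[-0.465, 0.886, 0.001], [0.886, 0.465, 0.001], [0.0, 0.002, -1.0]]
ft_force: [1.7, 1.6, -3.2]
grip_width: 0.0131
gripper_force: 58.7
```

Request:
servo_tool(deltas="0 0 0 0 0 0 0.1;0 0 0 0 0 0 0.1;0 0 0 0 0 0 0.1;0 0 0 0 0 0 0.1;0 0 0 0 0 0 0.1;0 0 0 0 0 0 0.1;0 0 0 0 0 0 0.08;0 0 0 0 0 0 0.08")

```text
time_s: 18.55
position: [0.5434, 0.0495, 0.1873]
tool_rot: [[0.272, 0.962, -0.0], [0.962, -0.272, 0.001], [0.001, -0.0, -1.0]]
ft_force: [-0.8, 1.7, -1.1]
grip_width: 0.0128
gripper_force: 58.9
```

Request:
servo_tool(deltas="0 0 0 0 0 0 0.07;0 0 0 0 0 0 0.06;0 0 0 0 0 0 0.05;0 0 0 0 0 0 0;0 0 0 0 0 0 0")

```text
time_s: 18.97
position: [0.5433, 0.0493, 0.1873]
tool_rot: [[0.435, 0.9, -0.0], [0.9, -0.435, 0.0], [0.0, -0.0, -1.0]]
ft_force: [-1.4, 0.9, -1.5]
grip_width: 0.0129
gripper_force: 59.0
```

```bash
python3 - <<'E'
from m import *
goto(544,49.3,188,-25)
E
```

```text
t 18.97 P [543.3367  49.3101 187.3134] yawY -25.79 q [-7.3 23.4 79.4  0.  77.2 18.5] tilt z [-0.0003  0.0003 -1.    ] F [-1.3782  0.9475 -1.5191] T [0.3311 0.2361 0.3086] w 12.8558916155327 59.020201563835144
delta tool [ 0.2796  0.6013 -0.6868] turn z -0.013788192829090967
```

Request:
servo_tool(deltas="0 0 0 0 0 0 -0.1;0 0 0 0 0 0 -0.1;0 0 0 -5 0 0 0;0 0 0 -10 0 0 0;0 0 0 -20 0 0 0;0 0 0 -25 0 0 0;0 0 0 -15 0 0 0;0 0 0 0 0 0 0")

```text
time_s: 19.63
position: [0.5446, 0.0488, 0.266]
tool_rot: [[0.252, 0.968, 0.007], [0.968, -0.252, -0.001], [0.001, 0.007, -1.0]]
ft_force: [-0.3, 0.1, -0.2]
grip_width: 0.013
gripper_force: 59.0
```

Request:
servo_tool(deltas="0 -18 0 0 0 0 0;0 -32 0 0 0 0 0;0 -36 0 0 0 0 0;0 -36 0 0 0 0 0;0 -36 0 0 0 0 0;0 -36 0 0 0 0 0;0 -36 0 0 0 0 0;0 -36 0 0 0 0 0")

```text
time_s: 20.3
position: [0.4761, -0.21, 0.2615]
tool_rot: [[0.251, 0.968, -0.001], [0.968, -0.251, 0.001], [0.0, -0.001, -1.0]]
ft_force: [0.1, 0.4, -1.6]
grip_width: 0.0131
gripper_force: 59.0
```

Request:
servo_tool(deltas="0 -36 0 0 0 0 0;0 -36 0 0 0 0 0;0 -32 0 0 0 0 0;0 -20 0 0 0 0 0;0 0 0 0 0 0 -0.1;0 0 0 0 0 0 -0.12;0 0 0 0 0 0 -0.12;0 0 0 0 0 0 -0.12")

```text
time_s: 20.97
position: [0.4459, -0.3287, 0.2612]
tool_rot: [[-0.21, 0.978, -0.001], [0.978, 0.21, 0.001], [0.001, -0.001, -1.0]]
ft_force: [0.0, -0.3, -1.7]
grip_width: 0.0133
gripper_force: 58.9
```

Request:
servo_tool(deltas="0 0 0 0 0 0 -0.12;0 0 0 0 0 0 -0.12;0 0 0 0 0 0 -0.12;0 0 0 0 0 0 -0.12;0 0 0 0 0 0 -0.12;0 0 0 0 0 0 -0.12;0 0 0 0 0 0 -0.12;0 0 0 0 0 0 -0.12")

```text
time_s: 21.63
position: [0.446, -0.3285, 0.2613]
tool_rot: [[-0.922, 0.388, -0.001], [0.388, 0.922, 0.001], [0.001, 0.0, -1.0]]
ft_force: [-0.5, -0.1, -1.3]
grip_width: 0.0128
gripper_force: 58.9
```

Request:
servo_tool(deltas="0 0 0 0 0 0 -0.12;0 0 0 0 0 0 -0.12;0 0 0 0 0 0 -0.12;0 0 0 0 0 0 0;0 0 0 0 0 0 0")

```text
time_s: 22.05
position: [0.4461, -0.3285, 0.2616]
tool_rot: [[-0.999, 0.047, -0.001], [0.047, 0.999, 0.001], [0.001, 0.001, -1.0]]
ft_force: [0.2, 0.4, -1.2]
grip_width: 0.0135
gripper_force: 58.9
```

```bash
python3 - <<'E'
from m import *
goto(447.3,-329,77,91)
p=env.get_image("scene");X=cloud(p);Z=X[...,2]
P=np.array(env.observe()["position"])
D=np.hypot(X[...,0]-P[0],X[...,1]-P[1])
for a,b in((.02,.035),(.0,.0135)):
    m=(D<.035)&(Z>P[2]-.067+a)&(Z<P[2]-.067+b);print(m.sum(),rect(X[m]),X[m].mean(0)-P)
m=(D<.035)&(Z<P[2]-.01)&(Z>.1);print("zmin",np.sort(Z[m])[:5]-P[2])
a=p["img"][...,::-1];f=lambda u,v:cv2.resize(a[v-40:v+40,u-40:u+40],(400,400),interpolation=cv2.INTER_CUBIC)
u,v=proj(p,[.5433,.0493,.13])[0].astype(int);u2,v2=proj(p,P-[0,0,.09])[0].astype(int)
cv2.imwrite("pics/t3.png",np.hstack([f(u,v),f(u2,v2)]))
E
```

```text
t 22.05 P [ 446.0712 -328.5289  261.6172] yawY 87.28 q [ -48.6   21.1   70.3   -0.    88.6 -135.9] tilt z [-0.0008  0.0007 -1.    ] F [ 0.1619  0.3561 -1.2454] T [-0.0106 -0.0289  0.0735] w 13.503297228170723 58.93458545207977
delta tool [ -1.3962  -0.5353 184.6158] turn z -0.0649653230570263
32 (array([ 448.4576, -329.5822]), array([9.284 , 4.9285]), 73.6667251586914) [ 0.0024 -0.001  -0.0402]
20 (array([ 447.8141, -329.2073]), array([17.5461,  4.4108]), 3.7305822372436523) [ 0.0049 -0.0008 -0.0604]
zmin [-0.0648 -0.0648 -0.064  -0.0637 -0.0637]
```

View pics/t3.png

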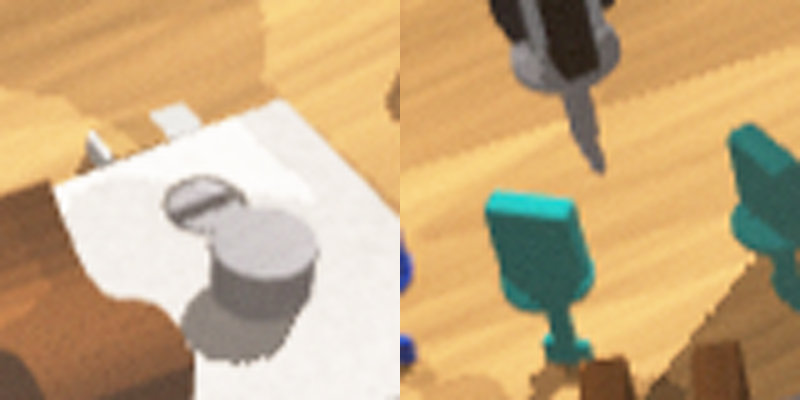

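The left slot is parallel to the front too. Now I lower the key into its stand.

Request:
servo_tool(deltas="0 -1.4 -0.5 20 0 0 0;0 0 0 30 0 0 0;0 0 0 35 0 0 0;0 0 0 25 0 0 0;0 0 0 15 0 0 0;0 0 0 15 0 0 0;0 0 0 15 0 0 0;0 0 0 12 0 0 0")

```text
time_s: 22.77
position: [0.4473, -0.3289, 0.0939]
tool_rot: [[-0.999, 0.047, -0.001], [0.047, 0.999, 0.001], [0.001, 0.001, -1.0]]
ft_force: [0.2, -0.3, -1.1]
grip_width: 0.0133
gripper_force: 59.0
```

Request:
servo_tool(deltas="0 0 0 10 0 0 0;0 0 0 7 0 0 0;0 0 0 4 0 0 0;0 0 0 1 0 0 0;0 0 0 0 0 0 0;0 0 0 0 0 0 0")

```text
time_s: 23.27
position: [0.4478, -0.3294, 0.0739]
tool_rot: [[-0.999, 0.043, 0.001], [0.043, 0.999, -0.001], [-0.001, -0.001, -1.0]]
ft_force: [-0.1, -0.7, -1.0]
grip_width: 0.013
gripper_force: 59.0
```

Request:
servo_tool(deltas="0 0 0 1.5 0 0 0;0 0 0 1 0 0 0;0 0 0 0 0 0 0;0 0 0 0 0 0 0")

```text
time_s: 23.6
position: [0.4477, -0.3293, 0.0713]
tool_rot: [[-0.999, 0.043, 0.001], [0.043, 0.999, -0.001], [-0.001, -0.001, -1.0]]
ft_force: [-0.6, 0.1, 3.0]
grip_width: 0.0134
gripper_force: 59.3
```

Contact, so the flange is resting on the stand. I release and rise straight up.

Request:
servo_tool(deltas="0.5 0 0 0 0 0 0;0.5 0 0 0 0 0 0;0.5 0 0 0 0 0 0;0.5 0 0 0 0 0 0;0.5 0 0 -10 0 0 0;0.5 0 0 -20 0 0 0;0.5 0 0 -30 0 0 0;0.5 0 0 -35 0 0 0")

```text
time_s: 24.27
position: [0.4471, -0.3286, 0.1665]
tool_rot: [[-0.999, 0.043, -0.002], [0.043, 0.999, 0.002], [0.002, 0.002, -1.0]]
ft_force: [0.2, -1.2, 0.2]
grip_width: 0.0429
gripper_force: 0.0
```

Request:
servo_tool(deltas="0.5 0 0 -35 0 0 0;0.5 0 0 -35 0 0 0;0.5 35 0 -10 0 0 0;0.5 35 0 0 0 0 0;0.5 35 0 0 0 0 0;0.5 20 0 0 0 0 0;0.5 0 0 0 0 0 0;0.5 0 0 0 0 0 0")

```text
time_s: 24.93
position: [0.3222, -0.3239, 0.2468]
tool_rot: [[-0.999, 0.044, 0.001], [0.044, 0.999, -0.001], [-0.001, -0.001, -1.0]]
ft_force: [0.3, -0.3, -1.4]
grip_width: 0.0426
gripper_force: 0.0
```

```bash
python3 - <<'E'
from m import *
goto(447,-329)
S=[]
for c,p,X in clouds():
    Z=X[...,2];D=np.hypot(X[...,0]-.447,X[...,1]+.329)
    m=(D<.04)&(Z>.064)&(Z<.12);m2=m&(Z>.096)
    print(c,"key",rect(X[m2]),X[m2].mean(0),Z[m].max())
    m=(D<.06)&(Z>.05)&(Z<.0585);print("stand",rect(X[m]))
    m=(Z>.142)&(Z<.2)&(X[...,0]>.48)&(X[...,0]<.68)&(X[...,1]<.008)&(X[...,1]>-.12);print("phone",rect(X[m]))
    a=p["img"][...,::-1];u,v=proj(p,[.447,-.329,.06])[0].astype(int);u2,v2=proj(p,[.54,-.03,.13])[0].astype(int)
    f=lambda u,v,r:cv2.resize(a[v-r:v+r,u-r:u+r],(300,300),interpolation=cv2.INTER_CUBIC)
    S.append(np.hstack([f(u,v,30),f(u2,v2,60)]))
    for n in ("key_stand_top",):
        for r in env.spot_point(n,p)[:1]: print(n,r["conf"],ray(p,r["uv"],.056))
cv2.imwrite("pics/end.png",np.vstack(S))
E
```

```text
t 24.93 P [ 322.2463 -323.9369  246.8306] yawY 87.45 q [ -60.1   11.7   86.5    0.    81.7 -147.5] tilt z [ 0.0009 -0.0013 -1.    ] F [ 0.264  -0.2949 -1.365 ] T [-0.0261 -0.0491 -0.0404] w 42.61287935363689 0.0
delta tool [-124.8554    0.4818    0.1166] turn z None
top key (array([ 447.5246, -331.3787]), array([14.5417, 37.264 ]), 87.88197326660156) [ 0.4482 -0.3312  0.1017] 0.111150879783676
stand (array([ 447.4792, -328.2835]), array([63.9916, 61.1145]), 63.3240966796875)
phone (array([580.2859, -59.1282]), array([ 59.9674, 125.8462]), 80.07675170898438)
key_stand_top 0.9 [ 0.4382 -0.3282  0.056 ]
scene key (array([ 448.5835, -330.5133]), array([14.5087, 39.004 ]), 86.00318908691406) [ 0.4505 -0.3308  0.1002] 0.10456210013604206
stand (array([ 448.5583, -327.2112]), array([63.1501, 62.4673]), 63.23455810546875)
phone (array([580.7906, -58.3801]), array([ 62.3236, 126.2182]), 80.01168823242188)
key_stand_top 0.82 [ 0.445  -0.3288  0.056 ]
```

View pics/end.png

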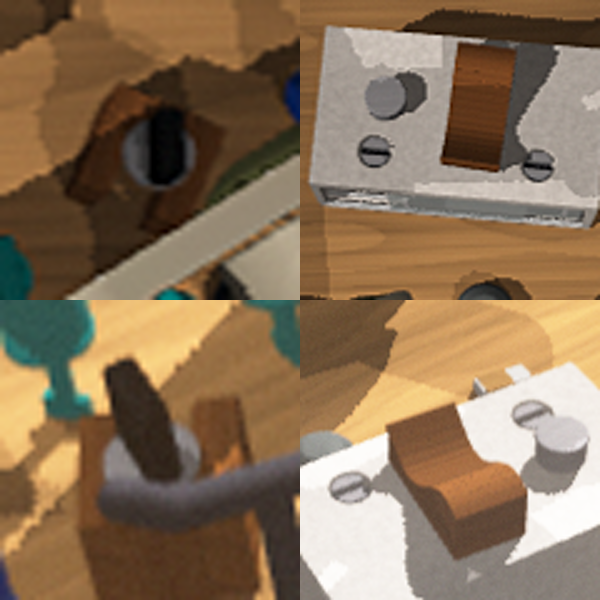

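The final picture shows the key upright on its flange, both slots parallel to the front, and the phone stand flat between the screws. I'm handing in.

```bash
python3 -c "
from rig import env
print(env.close_job())"
```

```text
the job is handed in; nothing more can be done
None
```

I turned both screws clockwise to their stops, hung the key upright in its stand, left the phone stand flat on the cabinet between the screws, and handed the job in at about 25 s; no verdict came back.

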